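# Take the lift-off lid from the peg box

### The job

Open the peg box for the day: swing its lid up on its hinges and lift it up off the hinge pins without forcing it, and stand it upright, hinge end down, in the trough of the lid stand. The lid comes off the pins only at one angle between 65 degrees up and upright, which differs from time to time and has to be felt for. Leave the black marker and the two jars beside the work where they are.

Things in the scene. Friction and masses are not known exactly. Their poses are not given: they have to be found in the camera images.
- peg_box: small plywood box, 70 mm deep (x), 96 mm wide (y), 105 mm high, fixed to the table. Origin: centre of its underside; its x axis points from its front to its hinged back, z up. Two wooden pegs lie inside. Two steel ears at its back carry a flattened pin each, pointing outward. (The roof post and wire rack drawn close to the left of the robot are not solid there.)
- box_hinge (a point): middle of the line of the two hinge pins (along the box's y axis), 54.5 mm behind the box's centre, 109 mm above the table. Each pin is a flat blade, 6 mm thick and 15 mm deep, at 27 to 43 mm either side of this point. The depth of the blades stands 66 to 93 degrees up from the front, an angle that is not told, is fixed for the run and the same for both.
- lid: loose plywood lid, 0.2 to 0.33 kg, panel 99 x 78.5 x 8 mm. Origin: on its hinge line, midway between its two hooks. When shut its x axis points to the back of the box, z up; the panel lies 12.5 to 91 mm towards -x, 4 mm either side of its x-y plane. It swings about the hinge line: 0 shut, 90 degrees upright; at about 100 to 104 it leans on two rubber bumpers and stays open by itself.
- lid_hinge (a point): the lid's origin. Two steel hooks at y = +-34 mm (11 mm wide, 23 mm thick, x = -12.5 to +20 mm in the lid's frame) each have an 18 mm cavity round the pin and a 7.5 mm mouth towards the lid's +x. They come off along the lid's -x (30 mm of travel) only with the lid within about 10 degrees of the blades' angle; elsewhere it is caught after 2 to 11 mm and the pull rises past 10 N.
- lid_handle (a point): middle of the lid's handle, a round steel bar 10 mm thick and 62 mm long between its legs, along the lid's y axis, at (-55, 0, 40) mm in the lid's frame: 36 mm above the panel (31 mm free under it). Held across the bar the lid can swivel about it. It is off the lid's plane, so a pull on it tips the lid; pulled by its free edge (8 mm thick, 30 mm of it clear of the bar) the lid comes straight.
- lid_foot (a point): on the lid, midway between the ends of its hooks, 20 mm along +x from the lid's origin: the point the lid stands on.
- lid_stand: plywood trough for the lid, fixed to the table: base 76 (x) x 124 (y) x 6 mm. Origin: centre of its underside. Two walls along its y axis, 32 mm apart inside, up to 35 mm high, their lips flared outward to 45 mm high and 60 mm over all; end walls 114 mm apart inside. It may stand left or right of the box.
- stand_floor (a point): centre of the trough's inner floor, 6 mm above the table; axes as the stand's.
- marker: black marker pen, 125 x 17 mm, lying between the box and the stand, to be left alone; origin at the centre of its underside.
- honey_jar: jar with a cream lid, 60 mm across and 92 mm high, behind the left place, to be left alone; origin at the centre of its underside.
- berry_jar: jar with a grey lid, 70 mm across and 86 mm high, behind the right place, to be left alone; origin at the centre of its underside.

How it is judged:
By the outcome, as a careful person would: the job done as asked, in the order asked, and still so for the second after the job is handed in, with the robot touching nothing.
It also fails if it takes over 64 s, if anything falls off the work surface, if the arm or the gripper's body presses on something with over 40 N, if the wrist force passes 120 N, or if a joint passes its speed limit or range.

### The arm

A 6-joint arm with a two-finger parallel gripper is mounted at the origin on a cart in front of the work surface, level with it; the furniture and walls round the work are solid. World frame = base frame: x ahead of the robot, y to its left, z up, the work surface at z = 0. Lengths are in m, angles in degrees, forces in N, time in s.
With the tool pointing down it reaches from about 0.325 to 0.85 m from the base axis. Payload 15.5 kg.
Tool frame: the origin (TCP) lies at the very end of the fingers, on their centre line; the grasp point (between the pads) lies arm.grip_depth behind it (arm.grip_depth is the distance from the TCP to the grasp point, in m); z points along the fingers, y is the line along which they close (so a half turn about z gives the same grasp; the last joint's range is limited). The gripper opens to 91 mm and grips with 3 to 60 N. Pads are 32 mm wide; open, the fingers measure 118 mm over their backs; the gripper's body (76 mm by 178 mm) begins 60 mm behind the grasp point.
Start: joints at [-79.727, 28.281, 77.091, -0, 74.628, -5.472], TCP at [0.17, -0.602, 0.214] pointing down, gripper open.
Joint ranges: [-166.48, 166.48], [-47.26, 123.95], [12.59, 153.08], [-70.14, 250.14], [6.76, 159.57], [-176.63, 176.63]. Speed limits (degrees/s): [108.29, 108.29, 147.25, 172.46, 172.46, 172.46].

### API

Orientations are given as a 3x3 rotation matrix whose columns are the frame's x, y, z axes.
In Python, from rig import arm gives the robot as it stands. Calls block until the motion is done:
- arm.move_to(position, orientation): joint-space move of the TCP to a pose.
- arm.move_l(position, orientation=None, feed=0.15): straight line of the TCP; orientation=None keeps the orientation; feed is the mean speed in m/s.
- arm.move_joints(angles): joint-space move.
- arm.grip(opening): finger opening in m; the grip force is fixed at half the most; returns when the fingers have stopped.
- arm.sleep(seconds).
- arm.solve_ik(position, orientation): joint angles nearest the present ones, or None.
- arm.snapshot(name): name is "scene" or "top" or "wrist"; returns the picture (420x560x3 uint8, red, green, blue); there is no depth.
- arm.get_calibration(name): a dict with "intrinsics" (3x3 intrinsics, pixels), "k1" (the pictures are not rectified: a ray, as slopes to the right and down, at radius r is drawn at 1 + k1 r^2 times it, then the intrinsics apply), "cam_to_world" (4x4, takes a point from camera to world coordinates). Camera axes: x right, y down, z forward; pixel columns grow to the right and rows downward; lengths in m; the calibration is good to about 2 mm. A picture is of the moment at which its call begins: read the wrist's pose just before it. get_calibration takes no time and is no camera call; for the wrist camera it gives the pose at the moment of the call.
A pose or a line that the arm cannot do raises arm.Unreachable and nothing moves.
- arm.sign_off(): hands the job in; it is judged then, once.
Readings, each from a call of its own:
- arm.current_t(): time.
- arm.current_joint_positions(): joint angles.
- arm.current_dq(): joint speeds.
- arm.current_tau(): joint torques, N m.
- arm.current_ee_pos(): TCP position.
- arm.current_tool_rot(): TCP orientation.
- arm.current_force(): force on the tool from outside, world axes, zero at the start.
- arm.current_torque(): the same for the moment, N m.
- arm.current_width(): finger opening in m.
- arm.current_grasp_force(): force on a finger pad.
Only numpy, scipy, OpenCV 4.12 (cv2) and the standard library are available. Lean on these libraries where they do the work, as an engineer would, in place of code of your own. Each camera call takes 0.05 s, during which the arm holds its last target. There are 200 camera calls.

## Working session

There is one attempt and no reset: what is moved stays moved. The work goes in short steps, each a Python script; the robot and the scene stay as the last script left them, time stands still between calls to the robot, and variables do not carry over. Pictures are saved under pics/ and viewed, at most 10 in all, crops included, and the job is handed in when it is done.

```bash
ls; mkdir -p pics; python3 - <<'E'
from rig import arm
import cv2,numpy as np
for n in ("scene","top"):
    im=arm.snapshot(n); cv2.imwrite(f"pics/{n}.png",im[:,:,::-1])
    c=arm.get_calibration(n); print(n,c["intrinsics"],c["k1"],np.round(c["cam_to_world"],4))
print(arm.grip_depth,arm.current_t(),arm.current_force(),arm.current_tool_rot())
E
```

```text
pics
scene [[484.60961071   0.         283.28591886]
 [  0.         484.60961071 205.29871922]
 [  0.           0.           1.        ]] -0.12895080315079116 [[ 0.5215  0.7171 -0.4625  0.9549]
 [ 0.8533 -0.439   0.2815 -0.267 ]
 [-0.0012 -0.5414 -0.8407  0.8388]
 [ 0.      0.      0.      1.    ]]
top [[402.84858585   0.         287.61570533]
 [  0.         402.84858585 208.82751832]
 [  0.           0.           1.        ]] 0.019755708145521474 [[ 0.008  -0.9987  0.0509  0.5179]
 [-0.9997 -0.0092 -0.0226 -0.0292]
 [ 0.0231 -0.0507 -0.9984  0.9727]
 [ 0.      0.      0.      1.    ]]
0.0188 0.1 [ 1.45612611 -0.36314656 -0.03581384] [[ 9.62478324e-01  2.71358498e-01 -2.01531277e-04]
 [ 2.71358555e-01 -9.62477724e-01  1.07940517e-03]
 [ 9.89363996e-05 -1.09359131e-03 -9.99999397e-01]]
```

View pics/scene.png

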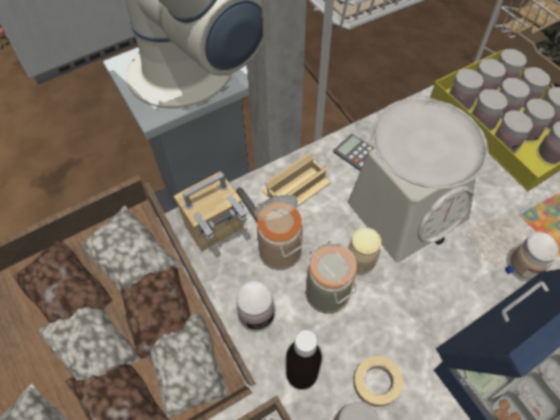

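View pics/top.png

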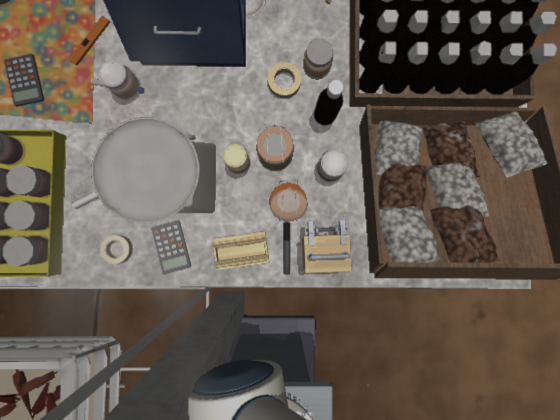

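The top view shows the box at about (328,248), the marker at (287,248) and the stand at (241,250), left of the box. I'll enlarge the area.

```bash
python3 - <<'E'
import cv2
im=cv2.imread("pics/top.png")[190:290,200:360]; cv2.imwrite("pics/topc.png",cv2.resize(im,None,fx=5,fy=5,interpolation=cv2.INTER_CUBIC))
im=cv2.imread("pics/scene.png")[140:260,170:330]; cv2.imwrite("pics/scenec.png",cv2.resize(im,None,fx=5,fy=5,interpolation=cv2.INTER_CUBIC))
E
```

```text
(no output)
```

View pics/topc.png

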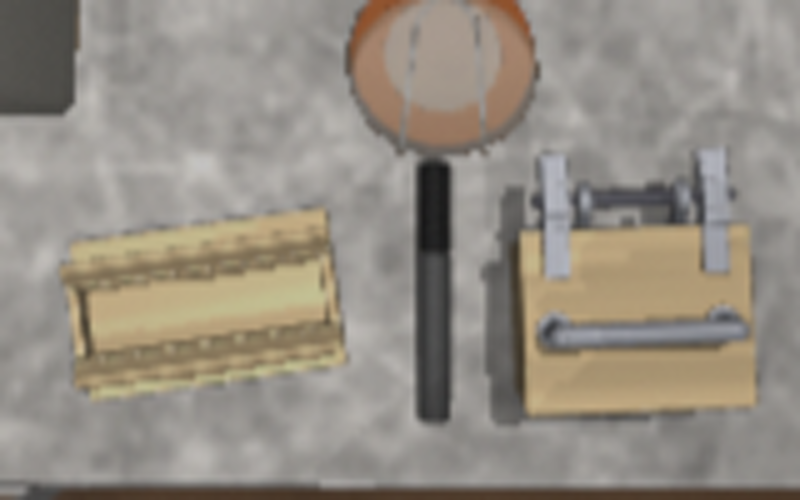

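View pics/scenec.png

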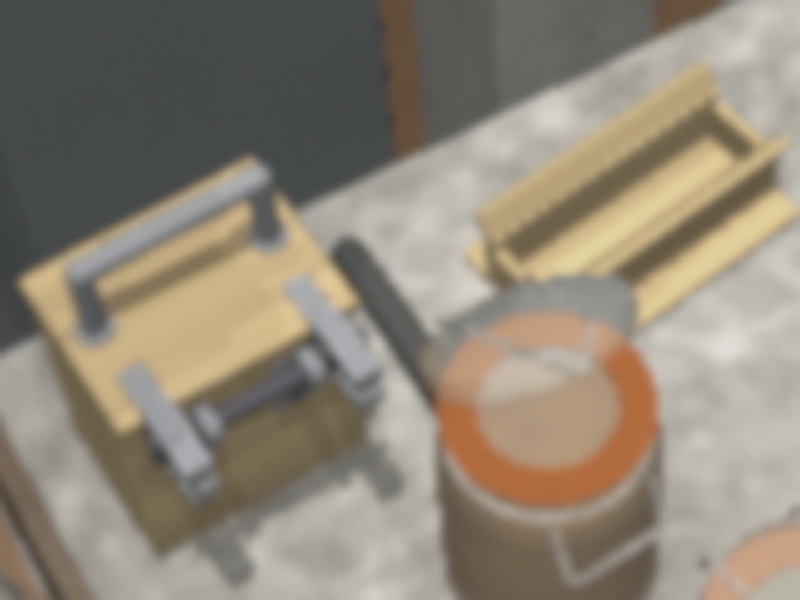

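The crop shows the lid panel's corners at (524,415), (756,405), (749,225) and (519,231). In the scene crop they are at (20,283), (250,157), (355,303) and (122,433). The stand's outline is clear in the top crop and is turned about 8°.

```bash
cat > h.py <<'E'
from rig import arm
import numpy as np, cv2
from scipy.optimize import least_squares
from scipy.spatial.transform import Rotation as R
def proj(c,P):
    T=np.linalg.inv(c["cam_to_world"]); p=(T[:3,:3]@np.asarray(P,float).T).T+T[:3,3]
    s=p[:,:2]/p[:,2:]; s=s*(1+c["k1"]*(s**2).sum(1,keepdims=True))
    K=c["intrinsics"]; return s*[K[0,0],K[1,1]]+[K[0,2],K[1,2]]
def place(q,L):
    c,s=np.cos(q[2]),np.sin(q[2]); L=np.asarray(L,float)
    return np.c_[q[0]+c*L[:,0]-s*L[:,1], q[1]+s*L[:,0]+c*L[:,1], L[:,2]]
def fit(obs,q0):   # obs: list of (calib, local pts, pixels)
    f=lambda q: np.concatenate([(proj(c,place(q,L))-np.asarray(px)).ravel() for c,L,px in obs])
    r=least_squares(f,q0,loss="soft_l1"); return r.x, np.round(f(r.x).reshape(-1,2),1)
def uncrop(px,x0,y0,k=5): return (np.asarray(px,float)+.5)/k-.5+[x0,y0]
E
python3 - <<'E'
from h import *
t,s=arm.get_calibration("top"),arm.get_calibration("scene")
z=.113
L=[(-.091,.0495,z),(-.091,-.0495,z),(-.0125,-.0495,z),(-.0125,.0495,z)]
tp=uncrop([(524,415),(756,405),(749,225),(519,231)],200,190)
sp=uncrop([(250,157),(20,283),(122,433),(355,303)],170,140)
for o in ([(t,L,tp)],[(s,L,sp)],[(t,L,tp),(s,L,sp)]):
    q,r=fit(o,[.45,-.12,0]); print("hinge",np.round(q,4),np.degrees(q[2]),r.tolist())
b=[(.038,.062,.006),(.038,-.062,.006),(-.038,-.062,.006),(-.038,.062,.006)]
q,r=fit([(t,b,uncrop([(72,243),(326,208),(345,362),(88,398)],200,190))],[.42,.1,.1]); print("stand",np.round(q,4),np.degrees(q[2]),r.tolist())
E
```

```text
hinge [ 0.5192 -0.1314  0.0391] 2.2376045170034797 [[0.0, 0.1], [0.1, 0.5], [0.1, -0.4], [-0.2, -0.2]]
hinge [ 0.5218 -0.1301  0.0544] 3.115041759497438 [[0.1, 0.0], [-0.7, -0.2], [-0.4, 0.6], [1.2, -0.4]]
hinge [ 0.5204 -0.1309  0.0461] 2.639299898415508 [[0.1, -0.3], [0.2, -0.2], [-0.2, -1.2], [-0.4, -0.6], [-0.1, -0.4], [-1.1, -1.0], [-1.1, -0.0], [0.7, -0.7]]
stand [0.4676 0.0587 0.1397] 8.005490351313208 [[-0.7, -0.5], [0.2, -0.4], [0.5, 0.5], [-0.0, 0.3]]
```

```bash
cat >> h.py <<'E'
def lidR(th,yaw):  # columns: lid x,y,z in world, th degrees open
    return R.from_euler("ZY",[np.degrees(yaw),th],degrees=True).as_matrix()
def down(yaw):
    M=lidR(0,yaw); return np.c_[M[:,1],M[:,0],-M[:,2]]
def edge(th,yaw):
    M=lidR(th,yaw); return M[:,[1,2,0]]
def save(name,im,k=1): cv2.imwrite(f"pics/{name}.png",cv2.resize(im[:,:,::-1],None,fx=k,fy=k,interpolation=cv2.INTER_CUBIC))
E
python3 - <<'E'
from h import *
import pickle
arm.move_to([.46,-.05,.40],down(.04))
c=arm.get_calibration("wrist"); im=arm.snapshot("wrist"); save("w1",im,1.42); pickle.dump(c,open("w1.pkl","wb"))
print(arm.current_t(),arm.current_joint_positions(),c["cam_to_world"],c["k1"])
print(proj(c,[[.468,.059,.006],[.52,-.131,.109]]))
E
```

```text
2.4667 [-1.36712182e+01  6.63514032e+00  8.02784705e+01 -5.55639983e-03
  9.31147055e+01 -1.58950709e+01] [[ 0.99923176  0.03821813  0.00867568  0.45752921]
 [ 0.03916587 -0.96598633 -0.25560995  0.02073286]
 [-0.00138835  0.25575337 -0.96674107  0.57045662]
 [ 0.          0.          0.          1.        ]] -0.06213531128550533
[[284.57547171 105.46061223]
 [314.04596986 230.59191408]]
```

View pics/w1.png

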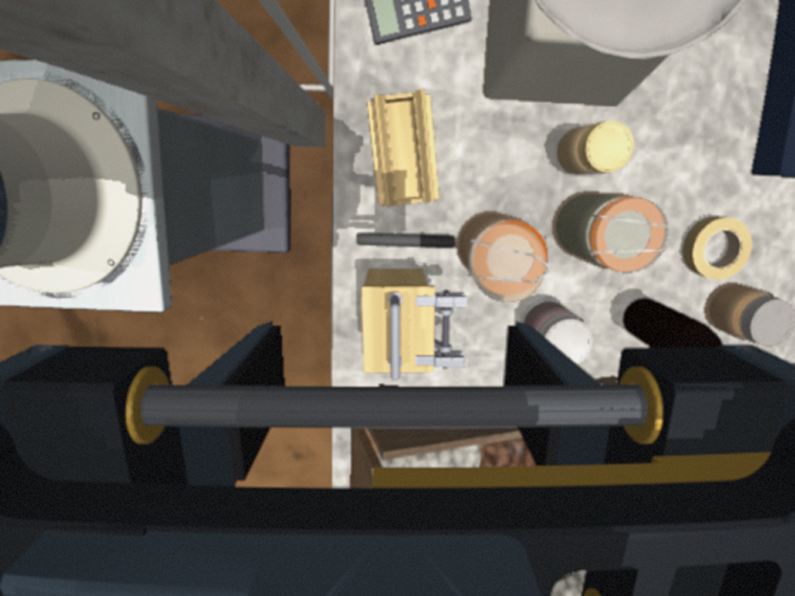

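The wrist view shows the stand at about (405,148) and the box at (400,320) with its hooks on the right. The gripper bar doesn't hide either of them. I'll enlarge both for precise corners.

```bash
python3 - <<'E'
import cv2,numpy as np
im=cv2.imread("pics/w1.png"); im=cv2.resize(im,(560,420),interpolation=cv2.INTER_AREA)
m=np.hstack([im[55:155,250:320],im[180:280,250:340]])
cv2.imwrite("pics/w1c.png",cv2.resize(m,None,fx=5,fy=5,interpolation=cv2.INTER_CUBIC))
E
```

```text
(no output)
```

View pics/w1c.png

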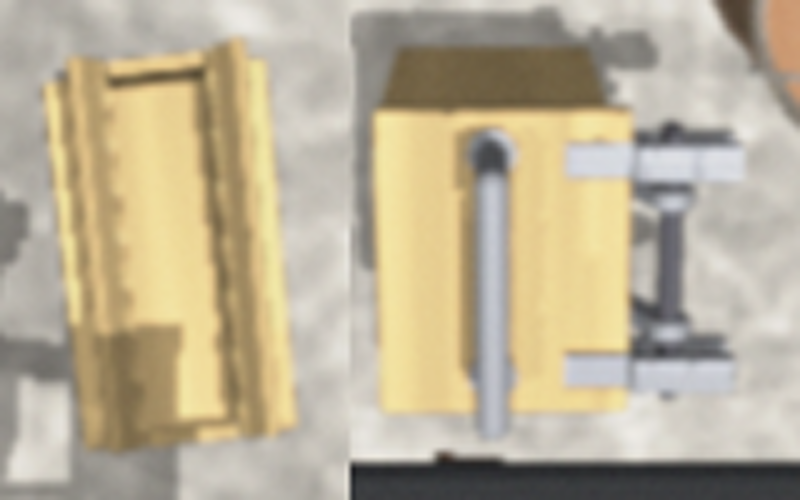

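The stand's base corners in the crop are (45,85), (267,60), (297,430) and (85,450). The lid panel corners are (377,108), (632,108), (627,412) and (380,412).

```bash
python3 - <<'E'
from h import *
import pickle
w=pickle.load(open("w1.pkl","rb"));t,s=arm.get_calibration("top"),arm.get_calibration("scene")
z=.113
L=[(-.091,.0495,z),(-.091,-.0495,z),(-.0125,-.0495,z),(-.0125,.0495,z)]
tp=uncrop([(524,415),(756,405),(749,225),(519,231)],200,190)
sp=uncrop([(250,157),(20,283),(122,433),(355,303)],170,140)
wp=uncrop([(27,108),(30,412),(277,412),(282,108)],250,180)
for o in ([(w,L,wp)],[(t,L,tp),(s,L,sp),(w,L,wp)]):
    q,r=fit(o,[.45,-.12,0]); print("hinge",np.round(q,4),np.degrees(q[2]),r.tolist())
b=[(.038,.062,.006),(.038,-.062,.006),(-.038,-.062,.006),(-.038,.062,.006)]
bt=(t,b,uncrop([(72,243),(326,208),(345,362),(88,398)],200,190))
bw=(w,b,uncrop([(267,60),(297,430),(85,450),(45,85)],250,55))
for o in ([bw],[bt,bw]):
    q,r=fit(o,[.42,.1,.1]); print("stand",np.round(q,4),np.degrees(q[2]),r.tolist())
# orange jar rim in two views -> rough position
def ray(c,p):
    K=c["intrinsics"];u=cv2.undistortPoints(np.array([[p]],float),K,np.array([c["k1"],0,0,0.]))[0,0]
    d=c["cam_to_world"][:3,:3]@[u[0],u[1],1]; return c["cam_to_world"][:3,3],d
a,d=ray(t,(288,200)); e,f=ray(w,(508/1.42,258/1.42))
k=np.linalg.lstsq(np.c_[d,-f],e-a,rcond=None)[0]; print("jar top",a+k[0]*d,e+k[1]*f)
E
```

```text
hinge [ 0.5197 -0.1327  0.0391] 2.2404207660328708 [[-0.7, -0.1], [-0.1, 0.1], [0.1, 0.2], [0.7, -0.1]]
hinge [ 0.52   -0.1318  0.041 ] 2.3519129476813854 [[0.3, -0.3], [0.4, 0.1], [0.3, -0.9], [0.0, -0.5], [-0.4, -0.3], [-1.5, -1.1], [-1.8, -0.1], [0.2, -0.5], [-0.5, -0.6], [0.2, -0.2], [0.5, -0.3], [0.9, -0.6]]
stand [0.4677 0.057  0.142 ] 8.134778897203446 [[0.3, -0.3], [0.2, 0.2], [-0.2, 0.6], [-0.3, -0.4]]
stand [0.4677 0.0576 0.141 ] 8.077649775474711 [[-0.2, -0.5], [0.6, -0.4], [1.0, 0.4], [0.5, 0.3], [0.3, -0.6], [0.2, -0.1], [-0.3, 0.3], [-0.3, -0.8]]
jar top [ 0.58064368 -0.04941774  0.11202565] [ 0.57921526 -0.05146915  0.11196959]
```

```bash
cat >> h.py <<'E'
H=np.array([.520,-.132,.109]); YB=.040; S=np.array([.4677,.0573,.006]); YS=.141; g=arm.grip_depth
def fmt(v): return np.round(v,1).tolist()
def handle(th): return H+lidR(th,YB)@[-.055,0,.040]
E
python3 - <<'E'
from h import *
D=down(YB); off=np.array([0,0,-g+.001])
arm.move_to(handle(0)+[0,0,.06],D); arm.grip(.04)
arm.move_l(handle(0)+off,D,feed=.1); f0=arm.current_force(); print(fmt(f0)); arm.grip(0)
print("w",arm.current_width(),arm.current_grasp_force(),fmt(arm.current_force()))
for th in list(range(10,100,10))+[96,100]:
    arm.move_l(handle(th)+off,D,feed=.12); f=arm.current_force(); print(th,fmt(f),round(arm.current_width(),4))
    if np.linalg.norm(f-f0)>18: break
save("w2",arm.snapshot("wrist"),1.42); print(arm.current_t())
E
```

```text
[-0.6, 0.6, 0.1]
w 0.009249068715911034 29.999963343143463 [-0.8, -0.8, 1.3]
10 [-0.3, 0.7, -3.2] 0.0093
20 [-0.4, -0.8, -3.3] 0.0093
30 [-3.3, 0.4, 2.2] 0.0094
40 [-5.4, 1.1, 9.7] 0.0089
50 [-3.4, 0.9, 9.9] 0.0093
60 [-1.6, 0.3, 8.9] 0.0095
70 [0.6, -0.3, 5.8] 0.0092
80 [0.4, -0.4, 3.7] 0.009
90 [0.9, 0.2, 3.4] 0.0091
96 [0.1, -0.1, 2.2] 0.0089
100 [-0.4, 0.4, 3.0] 0.0089
8.5167
```

View pics/w2.png

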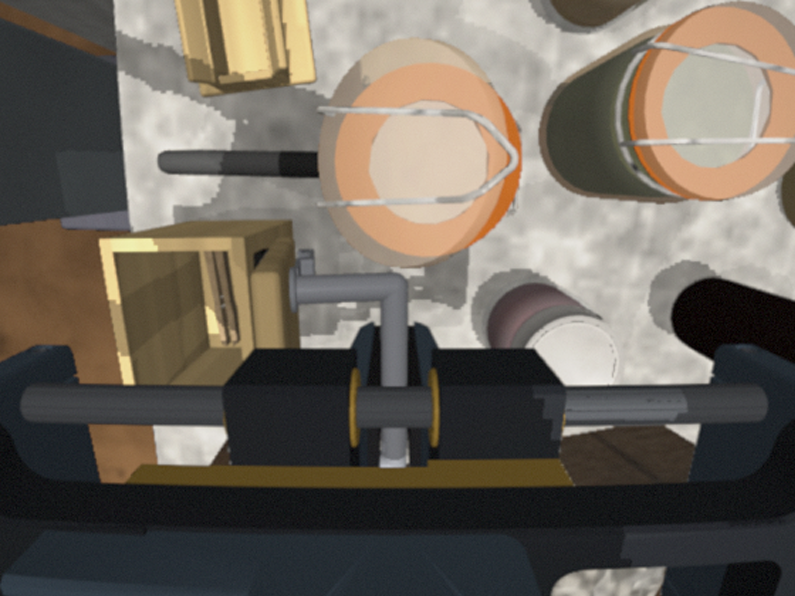

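Lid is open and near upright: the bar is held at (395,380), the box interior shows at (180,300), and neither the marker nor the jars have been disturbed. Next I let it lean, regrasp by the free edge, and feel for the release angle.

```bash
cat >> h.py <<'E'
def tip(th,pull=0,d=.067): return H+lidR(th,YB)@[-d-pull,0,0]
E
python3 - <<'E'
from h import *
D=down(YB); off=np.array([0,0,-g+.001])
arm.move_l(handle(102)+off,D); print(fmt(arm.current_force()))
arm.grip(.026); p=arm.current_ee_pos(); arm.move_l(p+[.0,0,.09],D,feed=.2)
th=100; E=edge(th,YB)
arm.move_to(tip(th,.07),E); arm.grip(.04)
save("w3",arm.snapshot("wrist"),1.42)
print(fmt(arm.current_force()),arm.current_t())
E
```

```text
[-1.6, 0.4, 1.5]
[0.0, 0.8, 0.2] 10.6583
```

View pics/w3.png

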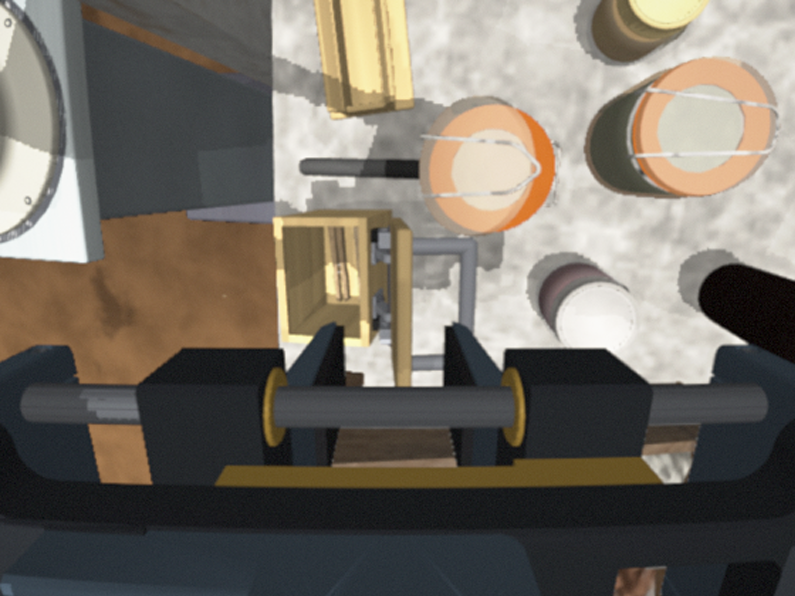

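The lid stays open by itself, edge-on at about (402,300), and lies between the fingers (320 to 470). Descend, grip, feel.

```bash
cat > pull.py <<'E'
from h import *
def pull(th,lim=6.0,far=.030):
    u=-lidR(th,YB)[:,0]; f0=arm.current_force(); 
    for s in np.arange(.002,far+1e-6,.002):
        arm.move_l(tip(th,s),edge(th,YB),feed=.04); f=arm.current_force()-f0
        print("  %d %.0fmm along %.1f"%(th,s*1e3,-f@u),fmt(f),fmt(arm.current_torque()))
        if -f@u>lim or np.linalg.norm(f)>9:
            arm.move_l(tip(th,0),edge(th,YB),feed=.06); return False
    return True
E
python3 - <<'E'
from pull import *
E=edge(100,YB); arm.move_l(tip(100),E,feed=.12); print(fmt(arm.current_force()))
arm.grip(0); print(arm.current_width(),fmt(arm.current_force()))
for th in (95,90,85,80):
    arm.move_l(tip(th),edge(th,YB),feed=.06); print(th,fmt(arm.current_force()),fmt(arm.current_torque()))
ok=pull(80); print(ok,arm.current_t(),arm.current_width())
E
```

```text
[-0.4, 0.6, 1.2]
0.007874481942380893 [0.6, 0.8, 0.5]
95 [0.2, -0.7, -1.2] [-0.0, -0.1, 0.0]
90 [-1.3, 1.0, 3.2] [0.1, 0.4, 0.1]
85 [-4.0, 0.6, 5.5] [0.1, 0.6, 0.1]
80 [-4.1, -0.4, 7.1] [-0.0, 0.6, 0.1]
  80 2mm along 9.3 [4.3, 0.6, -8.7] [-0.0, 0.1, -0.0]
False 13.4833 0.007612610749048131
```

The baseline was compressive because I was holding the lid slightly low, so I'll judge by absolute pull, which includes the lid's weight of about 3 N.

```bash
sed -i 's/f0=arm.current_force(); /f0=np.zeros(3)/; s/arm.move_l(tip(th,0)/arm.move_l(tip(th,.002)/; s/lim=6.0/lim=7.0/' pull.py
python3 - <<'E'
from pull import *
for th in (80,73,88):
    arm.move_l(tip(th,.002),edge(th,YB),feed=.05)
    ok=pull(th); print(th,ok,arm.current_t(),arm.current_width())
    if ok: break
E
```

```text
80 2mm along 2.0 [0.8, 0.2, -1.8] [-0.0, 0.1, 0.0]
  80 4mm along 1.6 [0.2, -0.7, -1.6] [-0.0, 0.1, -0.0]
  80 6mm along 1.1 [-2.0, 0.6, -1.5] [-0.0, 0.6, 0.1]
  80 8mm along 0.2 [-2.4, 0.4, -0.6] [0.0, 0.8, 0.1]
  80 10mm along 0.7 [-2.8, 0.7, -1.2] [0.0, 1.0, 0.1]
  80 12mm along 0.7 [-4.1, 0.2, -1.5] [0.0, 1.2, 0.1]
  80 14mm along 0.3 [-4.7, -0.3, -1.2] [-0.0, 1.2, 0.2]
  80 16mm along -0.3 [-4.1, -1.1, -0.4] [0.0, 1.2, 0.2]
  80 18mm along -0.3 [-4.5, 0.1, -0.4] [0.0, 1.2, 0.2]
  80 20mm along 0.4 [-2.8, -0.1, -0.9] [-0.0, 0.9, 0.1]
  80 22mm along -0.2 [-2.7, 0.7, -0.3] [0.0, 0.5, 0.0]
  80 24mm along 1.2 [-0.1, 0.1, -1.2] [-0.0, 0.2, 0.0]
  80 26mm along 2.3 [0.2, 0.4, -2.3] [-0.0, 0.1, 0.0]
  80 28mm along 1.6 [-0.3, -0.5, -1.7] [0.0, 0.1, 0.0]
  80 30mm along 1.3 [-0.3, 0.1, -1.4] [-0.1, 0.1, 0.0]
80 True 17.4833 0.007915217759631346
```

Off cleanly at 80° with at most about 5 N sideways force. I'll carry it over the stand and check before lowering it.

```bash
python3 - <<'E'
from h import *
arm.move_l(tip(80,.05),edge(80,YB),feed=.1)
h=.087
arm.move_l([.505,-.132,.20+h],edge(90,YB),feed=.15)
E=edge(90,YS); T=lambda z: np.array([S[0],S[1],z+h])
arm.move_l(T(.20),E,feed=.2)
arm.move_l(T(.065),E,feed=.15)
print(arm.current_t(),fmt(arm.current_force()),fmt(arm.current_torque()),arm.current_width())
c=arm.get_calibration("wrist"); w=arm.snapshot("wrist"); s=arm.snapshot("scene"); 
sc=arm.get_calibration("scene")
M=lidR(90,YS)
O=T(.065)-M@[-.067,0,0]
P=[O+M@np.array(v) for v in [(-.091,.0495,0),(-.091,-.0495,0),(.02,.034,.0115),(.02,-.034,.0115)]]
print(proj(sc,P),proj(c,P))
s2=cv2.resize(s[110:260,230:380],(400,400),interpolation=cv2.INTER_CUBIC)
w2=cv2.resize(w[40:340,130:430],(400,400),interpolation=cv2.INTER_CUBIC)
save("p1",np.hstack([s2,w2]))
E
```

```text
20.5667 [0.3, 0.2, -2.7] [-0.1, -0.1, 0.1] 0.007798459829053869
[[316.65881204 119.04479321]
 [274.96957453 145.28888642]
 [311.6712918  163.82805162]
 [285.66690056 181.31358161]] [[276.2398649  175.14670431]
 [276.36675582 351.749339  ]
 [290.53217029 174.16000998]
 [289.68161401 250.93456427]]
```

View pics/p1.png

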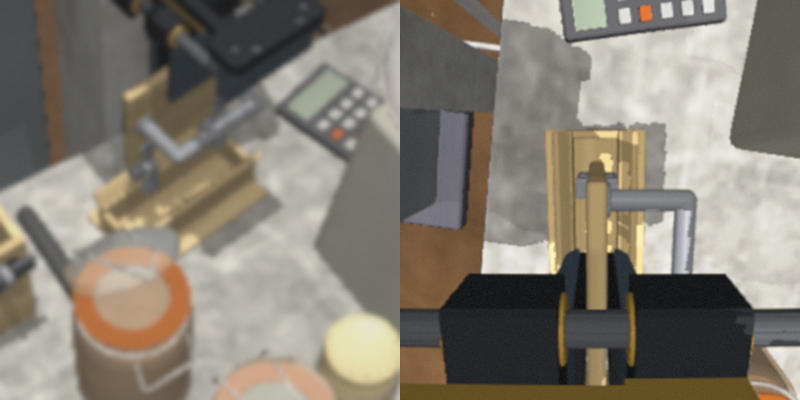

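The lid hangs upright above the trough. The hook at (597,183) is centred between the trough walls (about 565 and 638), and the lid edge is within 2 px of the prediction. Lowering with force feel.

```bash
python3 - <<'E'
from h import *
h=.087; E=edge(90,YS); T=lambda z: np.array([S[0],S[1],z+h])
z=.065
while z>-.002:
    z-= .006 if z>.0185 else .0015
    arm.move_l(T(z),E,feed=.06); f=arm.current_force()
    if z<.045: print(round(z,4),fmt(f),fmt(arm.current_torque()))
    if f[2]>1.5 or np.hypot(f[0],f[1])>7: break
print(arm.current_t())
E
```

```text
0.041 [0.0, -0.2, -2.4] [-0.1, -0.1, 0.0]
0.035 [0.4, -0.4, -2.0] [-0.0, -0.1, 0.0]
0.029 [-0.2, -0.1, -1.4] [0.0, -0.1, 0.0]
0.023 [-0.4, -0.4, -2.8] [-0.0, -0.1, 0.1]
0.017 [-0.5, 0.7, -1.9] [-0.0, -0.1, -0.0]
0.0155 [0.6, 0.7, -1.9] [-0.0, -0.1, -0.0]
0.014 [0.4, -0.3, -2.9] [0.0, -0.1, -0.0]
0.0125 [0.5, -0.5, -2.3] [0.0, -0.0, -0.0]
0.011 [-0.1, -0.8, -1.6] [-0.1, -0.1, 0.0]
0.0095 [0.3, 0.3, -1.5] [-0.1, -0.1, -0.0]
0.008 [0.3, -0.4, -1.9] [-0.0, -0.1, 0.1]
0.0065 [-3.7, -1.4, 20.4] [-0.2, 0.7, -0.1]
24.4167
```

Floor contact is at the expected height. Ease off, release, retreat and check.

```bash
python3 - <<'E'
from h import *
h=.087; E=edge(90,YS); T=lambda z: np.array([S[0],S[1],z+h])
arm.move_l(T(.0075),E,feed=.03); print(fmt(arm.current_force()))
arm.grip(.03); arm.move_l(T(.15),E,feed=.12); arm.sleep(.5)
w=arm.snapshot("wrist"); s=arm.snapshot("scene"); print(arm.current_t(),fmt(arm.current_force()))
s2=cv2.resize(s[110:260,170:370],(533,400),interpolation=cv2.INTER_CUBIC)
w2=cv2.resize(w[20:320,180:380],(267,400),interpolation=cv2.INTER_CUBIC)
save("p2",np.hstack([s2,w2]))
E
```

```text
[-0.7, 0.0, -1.9]
27.1417 [0.2, -0.6, -0.1]
```

View pics/p2.png

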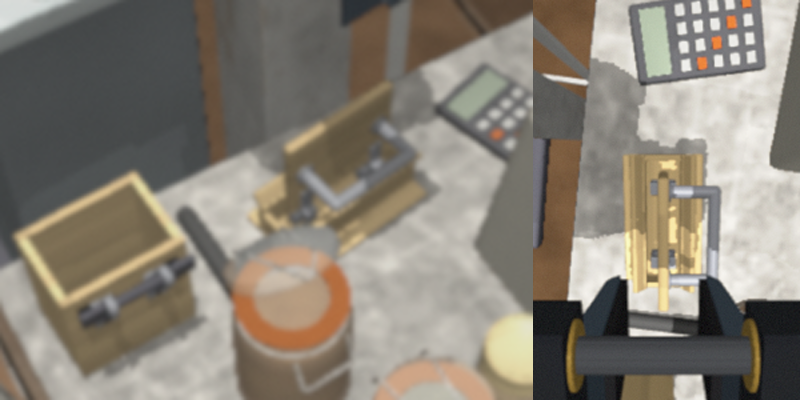

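The lid stands upright in the trough (hooks at (300,210) and (372,165), inside the walls), with the box open at (100,240) and the marker and jars untouched. The gripper is clear.

```bash
python3 -c "
from rig import arm
print(arm.sign_off())"
```

```text
the job is handed in; nothing more can be done
None
```

The lid came off the pins at 80° without forcing and now stands upright, hinge end down, in the trough; the marker and jars were left alone, and I handed the job in at about 27 s.

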